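# Clear the reach gauge and hold its arm at the red mark

## Task

Pick up the wooden scraper block and wipe all four clay chips off the gauge's steel plate with it, keeping your fingers off the chips, then put the scraper back down on the table clear of the plate. Then push the red lock button fully down, take the blue post and pull the telescoping arm out until its yellow pointer stands at the red mark, and finish while still holding it there, because a spring draws the arm back in. Leave the figurine, the water jar and the red wax block where they are.

Things in the scene. Friction and masses are not known exactly. Their poses are not given: they have to be found in the camera images.
- gauge: reach gauge, fixed; origin on the table, -x side towards the robot. In its frame: bare steel plate x -55 to 55, y -205 to 165 mm, top 12 mm above the table; green housing x -30 to 30, y -200 to -70 mm, top at 55 mm. The arm comes out along +y on the line x = 0. Scale along the plate's -x edge. Chips start at x -25 to 45, y 30 to 110 mm; no fixed part stands on the plate beyond y = 0
- gauge_arm (a joint): extension of the telescoping arm along the gauge's +y, in m: 0 = fully in (as at the start), 0.15 = fully out. Locked at 0 until the lock button is down. A return spring of about 2 to 4 N always pulls it back in, so it must be held
- post_top (a point): centre of the top of the blue post on the arm's end, 79 mm above the table; moves with the arm. Post 18 mm (gauge x) by 22 mm (gauge y), free to grasp from 34 to 79 mm above the table. Below it a black carriage 44 x 30 mm (x, y), 14 to 34 mm above the table. At extension 0 the post's centre is at y = -20 mm in the gauge's frame, 50 mm from the housing's front
- pointer (a point): tip of the yellow pointer on the -x side of the black carriage, at the same gauge y as the post's centre; it moves with the arm, just above the plate. Its tip overlies the scale's inner edge
- red_mark: red painted line across the scale near the plate's -x edge, 30 mm long in the gauge's x and 3 mm wide; origin at the line's centre, on the plate's top. The pointer's y in the gauge's frame must match its own. It is 50 to 125 mm beyond the pointer's start
- lock_button (a joint): travel of the lock button in m: 0 = up (locked), 0.010 = fully down. The arm is free from 0.007 on. It needs about 4 N and stays down where it is left
- button_top (a point): centre of the top of the round red lock button (26 mm across) on top of the housing, 74 mm above the table when up, pressed straight down
- scraper: wooden scraper block with a black rubber foot, 28 mm (its x) by 100 mm (its y) by 60 mm tall, standing on the table, about 0.12 kg; origin at its underside centre. Grip it across the 28 mm
- chip0: hard dry brown clay chip, about 18 x 14 x 14 mm, 12 g, lying loose on the gauge plate at the start; origin at its underside centre
- chip1: hard dry brown clay chip, about 18 x 14 x 14 mm, 12 g, lying loose on the gauge plate at the start; origin at its underside centre
- chip2: hard dry brown clay chip, about 18 x 14 x 14 mm, 12 g, lying loose on the gauge plate at the start; origin at its underside centre
- chip3: hard dry brown clay chip, about 18 x 14 x 14 mm, 12 g, lying loose on the gauge plate at the start; origin at its underside centre
- figurine: bystander: brown clay figurine 60 mm across and 126 mm tall, upright; origin at its underside centre
- water_jar: bystander: clear jar with a yellow cap, 68 mm across and 130 mm tall; origin at its underside centre
- wax_block: bystander: flat red wax block 60 x 35 x 20 mm; origin at its underside centre
There are look-alikes about, which are no part of the job. Of the things that look like the scraper, the middle-sized one is meant.

How it is judged:
By the outcome, as a careful person would: the job done as asked, in the order asked, and still so for the second after the job is handed in, while the arm keeps its last pose, push and grip.
It also fails if it takes over 64 s, if anything falls off the work surface, if the arm or the gripper's body presses on something with over 40 N, if the wrist force passes 120 N, or if a joint passes its speed limit or range.

## Robot

A 6-joint arm with a two-finger parallel gripper is mounted at the origin on the work surface. World frame = base frame: x ahead of the robot, y to its left, z up, the work surface at z = 0. Lengths are in m, angles in rad, forces in N, time in s.
With the tool pointing down it reaches from about 0.425 to 0.95 m from the base axis. Payload 3.5 kg.
Tool frame: the origin (TCP) lies between the finger pads; the fingertips stand 22 mm ahead of it and the grasp point (between the pads) lies 3 mm ahead of it (ctrl.nose_length is the z of the fingertips in the tool frame, in m); z points along the fingers, y is the line along which they close (so a half turn about z gives the same grasp; the last joint's range is limited). The gripper opens to 85 mm and grips with 20 to 120 N. Pads are 22 mm wide; open, the fingers measure 114 mm over their backs; the gripper's body (76 mm by 85 mm) begins 54 mm behind the grasp point. The pads swing forward as they close: fully open they stand 13 mm farther back than shut.
Start: joints at [1.066, 0.286, 1.577, -0, 1.279, -0.15], TCP at [0.234, 0.633, 0.253] pointing down, gripper open.
Joint ranges: [-2.77, 2.77], [-0.9, 2.22], [0.21, 2.48], [-1.53, 4.67], [0.24, 2.81], [-2.84, 2.84]. Speed limits (rad/s): [2.79, 2.79, 3.14, 3.14, 3.14, 3.14].

## Interface

Orientations are given as a unit quaternion [x, y, z, w].
In Python, from plant import ctrl gives the robot as it stands. The module is installed in compiled form; this text tells all that it offers.
- The arm moves only by the tool send_rows, never from a script. Its argument "rows" is text: rows parted by semicolons, each of 7 numbers parted by spaces: the turn, a rotation vector about the tool's x, y, z in shares of 90 degrees (1.0 is 90 degrees), then the shift along the tool's x, y, z in shares of 800 mm (1.0 is 800 mm), then the opening, from -1 (shut) to 1 (fully open). A call has 1 to 8 rows; each row is the pose to reach, as a shift and turn from the pose commanded when the call began, along the tool's axes at that moment; what a row does not reach only later rows make up. A row lasts 1/8 s, in which the tool goes at most 62.5 mm and 10.7 degrees, less where a joint would pass 70% of its speed; a pose out of reach is approached as far as the arm can. A shift or turn number past 1, either way, is cut back to 1. A call with a gripper value outside its range is refused whole. The fingers move at their own pace and stop on an object; "grip_force" is the grip in N (left out, the last holds). Time passes only in rows, so rows that repeat a pose let the fingers close. It gives the time, the measured TCP pose, the force, the opening and the grip force at its end, in the units of the state.
- ctrl.get_state(): the state, without advancing time (a new reading comes with each control period).
- ctrl.read_camera(name): name is "scene" or "top"; returns a dict with "color" (420x560x3 uint8, red, green, blue), "fx", "fy", "cx", "cy" (pixels), "extrinsics" (4x4, takes a point from world to camera coordinates). Camera axes: x right, y down, z forward; pixel columns grow to the right and rows downward; lengths in m; the calibration is good to about 2 mm. A picture is of the moment at which its call begins. There is no depth.
- ctrl.sign_off(): hands the job in; it is judged then, once.
Trained networks look in a picture, given as the dict that the camera call returned (one of the last four; its "shot" number tells which), for a name from the list of things; names that differ only in an ending like _2 or _b are one class to them, and where a whole thing is asked for, a point or a joint stands for the part that bears it (a point fixed in the world has none). Each returns a list of dicts, best first, with "p" (0 to 1); they miss things now and then, are a little off and sometimes report something else, mostly with a low value. They report only what shows in the picture. A call takes as long as a camera call. They do not tell look-alikes from the thing itself.
- ctrl.look_for(picture, target): "position" ([x, y, z] in m, in the coordinates of the camera as it stood for that picture, good to about 4 mm: the middle of the surface that is visible of it).
The state is a dict: "time": time; "qpos": joint angles; "dq": joint speeds; "joint_efforts": joint torques, N m; "eef_pos": TCP position; "tcp_rot": TCP orientation; "contact_force": force on the tool from outside, world axes, zero at the start; "wrist_torque": the same for the moment, N m; "opening": opening from 0.0 (shut) to 1.0 (fully open); "finger_force": force on a finger pad.
Only numpy, scipy, OpenCV 4.12 (cv2) and the standard library are available. Lean on these libraries where they do the work, as an engineer would, in place of code of your own. Each camera call takes 0.05 s, during which the arm holds its last target. There are 200 camera calls.

## Working session

There is one attempt and no reset: what is moved stays moved. The work goes in short steps, Python scripts to look and compute and a tool call to move; the robot and the scene stay as the last step left them, time stands still between calls to the robot, and variables do not carry over. Pictures are saved under pics/ and viewed, at most 10 in all, crops included, and the job is handed in when it is done.

Besides the shell and the picture viewer there is one more tool, called after "Request:" by a JSON object that holds its "op" and its "data". send_rows: Moves the arm, as the interface text tells. Its arguments: {"type":"object","properties":{"rows":{"type":"string"},"grip_force":{"type":"number"}},"required":["rows"]}

```bash
mkdir -p pics; cat > h.py <<'E'
import numpy as np, cv2
from plant import ctrl
from scipy.spatial.transform import Rotation as R
def shot(name,fn=None):
    p=ctrl.read_camera(name)
    if fn: cv2.imwrite('pics/'+fn,p['color'][:,:,::-1])
    return p
def w(p,c):
    return (np.linalg.inv(p['extrinsics'])@np.r_[c,1])[:3]
def ray(p,u,v,z):
    E=np.linalg.inv(p['extrinsics']);d=E[:3,:3]@np.array([(u-p['cx'])/p['fx'],(v-p['cy'])/p['fy'],1]);o=E[:3,3]
    return o+d*(z-o[2])/d[2]
def pix(p,x):
    c=p['extrinsics']@np.r_[x,1];return np.array([p['fx']*c[0]/c[2]+p['cx'],p['fy']*c[1]/c[2]+p['cy']])
def find(p,t,pm=0.2):
    for d in ctrl.look_for(p,t):
        if d['p']>pm:
            x=w(p,d['position']);print(t,round(d['p'],2),x.round(4),pix(p,x).round())
E
python3 - <<'E'
from h import *
for n in ('top','scene'):
    p=shot(n,n+'0.png')
    print(n,p['fx'],np.linalg.inv(p['extrinsics']).round(3).tolist())
    for t in ['gauge','post_top','pointer','red_mark','button_top','scraper','chip0','figurine','water_jar','wax_block']: find(p,t)
s=ctrl.get_state();print(s['time'],s['eef_pos'],s['tcp_rot'],s['contact_force'],ctrl.nose_length)
E
```

```text
top 408.3765633234539 [[-0.017, -0.994, 0.105, 0.409], [-1.0, 0.016, -0.016, 0.019], [0.014, -0.105, -0.994, 1.202], [0.0, 0.0, 0.0, 1.0]]
gauge 0.92 [ 0.5933 -0.0518  0.0124] [296. 187.]
post_top 0.69 [ 0.6003 -0.0481  0.0367] [295. 183.]
pointer 0.76 [ 0.6    -0.0525  0.0345] [296. 184.]
red_mark 0.39 [ 0.5935 -0.0508  0.0121] [296. 187.]
button_top 0.55 [ 0.615  -0.1442  0.0739] [330. 176.]
scraper 0.82 [0.4579 0.3385 0.0635] [157. 235.]
scraper 0.68 [0.3312 0.4251 0.0775] [123. 282.]
scraper 0.61 [0.5159 0.443  0.0354] [124. 215.]
chip0 0.72 [0.4571 0.3394 0.0576] [158. 235.]
figurine 0.77 [ 0.5929 -0.386   0.0735] [416. 182.]
water_jar 0.96 [0.6916 0.2897 0.1286] [170. 146.]
wax_block 0.79 [ 0.399  -0.3662  0.0201] [406. 252.]
scene 413.7327623764722 [[-0.601, 0.573, -0.558, 1.084], [0.799, 0.441, -0.408, 0.417], [0.012, -0.691, -0.722, 0.8], [0.0, 0.0, 0.0, 1.0]]
gauge 0.89 [ 0.6132 -0.0391  0.0116] [250. 239.]
gauge 0.71 [0.7236 0.3097 0.1087] [355. 333.]
post_top 0.68 [ 0.6059 -0.0457  0.0319] [249. 231.]
pointer 0.84 [ 0.6085 -0.0409  0.0353] [250. 231.]
red_mark 0.66 [ 0.6096 -0.3784  0.0526] [155. 170.]
button_top 0.55 [ 0.6262 -0.1384  0.074 ] [214. 207.]
scraper 0.93 [0.5326 0.4508 0.0425] [459. 318.]
scraper 0.64 [0.4699 0.3552 0.0453] [427. 274.]
scraper 0.62 [0.3464 0.4415 0.0618] [488. 253.]
chip0 0.36 [0.5852 0.0219 0.0246] [276. 240.]
figurine 0.72 [ 0.6087 -0.3812  0.0557] [154. 169.]
water_jar 0.81 [0.7252 0.3086 0.1057] [354. 335.]
wax_block 0.53 [ 0.4113 -0.3598  0.0178] [212. 147.]
1.1 [0.23445959 0.63296123 0.25333451] [1.76468353e-01 9.84306314e-01 1.07644611e-05 9.47138053e-08] [-0.17952646 -0.26542696  0.17474421] 0.022
```

View pics/top0.png

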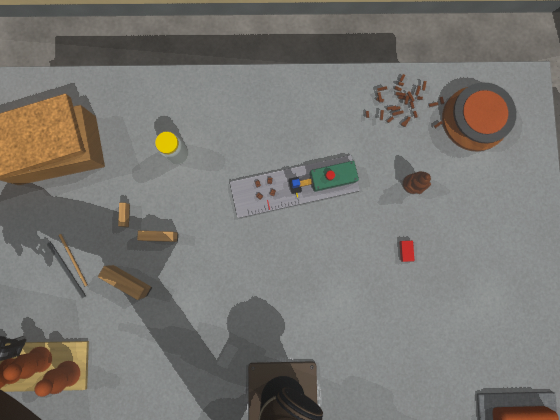

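View pics/scene0.png

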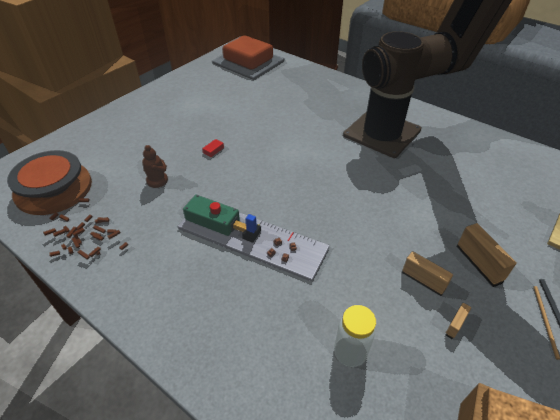

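```bash
python3 - <<'E'
import cv2, numpy as np
a=cv2.imread('pics/top0.png')
A=cv2.resize(a[145:225,225:365],None,fx=5.5,fy=5.5,interpolation=cv2.INTER_CUBIC)
cv2.imwrite('pics/cropg.png',A)
B=cv2.resize(a[190:310,90:190],None,fx=4.5,fy=4.5,interpolation=cv2.INTER_CUBIC)
s=cv2.imread('pics/scene0.png')
C=cv2.resize(s[220:350,395:520],None,fx=2.8,fy=2.8,interpolation=cv2.INTER_CUBIC)
o=np.zeros((540,800,3),np.uint8);o[:B.shape[0],:B.shape[1]]=B;o[:C.shape[0],450:450+C.shape[1]]=C
cv2.imwrite('pics/crops.png',o)
E
```

```text
(no output)
```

View pics/cropg.png

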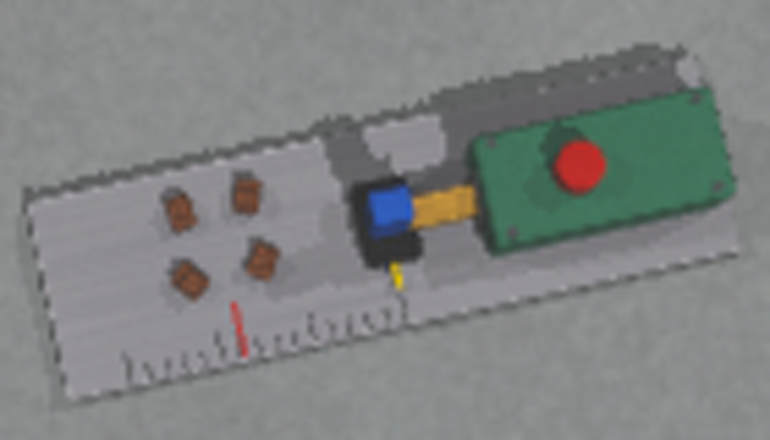

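View pics/crops.png

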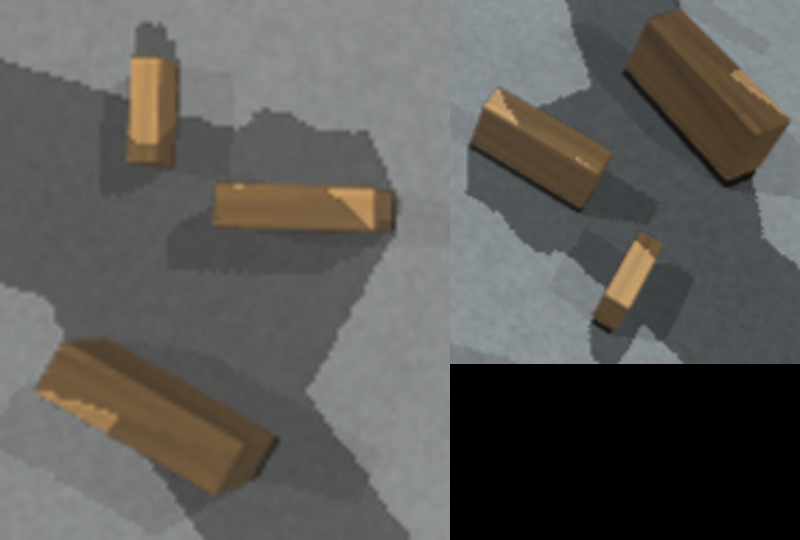

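```bash
python3 - <<'E'
from h import *
from scipy.optimize import least_squares
p=shot('top')
g=lambda u,v,z:ray(p,225+(u-2.5)/5.5,145+(v-2.5)/5.5,z)
s=lambda u,v,z:ray(p,90+(u-2)/4.5,190+(v-2)/4.5,z)
c=np.array([s(*q,.06) for q in [(214,183),(378,187),(376,230),(214,227)]]);print(c.round(4),c.mean(0),np.linalg.norm(c[0]-c[1]),np.linalg.norm(c[1]-c[2]))
d=c[0]+c[3]-c[1]-c[2];print('scr yaw of long axis',np.degrees(np.arctan2(d[1],d[0])))
# gauge pose fit
obs=[(g(26,200,.012),(55,165)),(g(70,402,.012),(-55,165)),(g(740,252,.012),(-55,-205)),
 (g(471,143,.055),(30,-70)),(g(494,252,.055),(-30,-70)),(g(733,192,.055),(-30,-200)),(g(712,88,.055),(30,-200))]
def T(q,l):
    a=q[2];x,y=np.array(l)/1000;return np.array([q[0]+np.cos(a)*x-np.sin(a)*y,q[1]+np.sin(a)*x+np.cos(a)*y])
f=least_squares(lambda q:np.concatenate([o[:2]-T(q,l) for o,l in obs]),[.59,-.05,.2])
q=f.x;print(q,np.degrees(q[2]),(f.fun*1000).round(1))
def inv(x):
    a=q[2];dx=x[:2]-q[:2];return (np.array([np.cos(a)*dx[0]+np.sin(a)*dx[1],-np.sin(a)*dx[0]+np.cos(a)*dx[1]])*1000).round(1)
print('button',inv(g(580,166,.074)),'post',inv(g(391,209,.079)),'ptr',inv(g(399,288,.014)))
print('mark',inv(g(233,303,.012)),inv(g(245,356,.012)))
for u in [(180,212),(246,193),(263,260),(189,280)]: print('chip',inv(g(*u,.022)))
print('jar',inv(ray(p,167,143,.13)),'fig',inv(ray(p,417,183,.07)),'wax',inv(ray(p,407,251,.02)))
np.save('q.npy',q)
E
```

```text
[[0.4715 0.3957 0.06  ]
 [0.4674 0.2946 0.06  ]
 [0.4408 0.2956 0.06  ]
 [0.4444 0.3952 0.06  ]] [0.45602402 0.34525283 0.06      ] 0.10113846656186659 0.026539555050696544
scr yaw of long axis 87.8100768000657
[ 0.59298452 -0.02750028  0.20263461] 11.610108014667883 [ 1.3 -1.1  0.2 -1.8  0.7  1.  -2.4 -1.1 -0.9  0.5  2.5  2.8 -1.3 -0.3]
button [   0.5 -119.8] post [ -1.  -20.2] ptr [-33.7 -20.8]
mark [-22.2  67.4] [-51.4  67.3]
chip [30.2 84.5]
chip [32.6 48.1]
chip [-4.5 47.1]
chip [-6.4 87.6]
jar [169.9 296.9] fig [ -74.8 -355. ] wax [-257.  -295.7]
```

The three look-alikes in the top picture are small (124,213), middle (157,236) and large (124,282). The middle one measures 101 x 27 mm on top, which fits 100 x 28, and the crop confirms it. The gauge fit agrees to about 2 mm, and the chips show at crop pixels (180,212), (246,193), (263,260) and (189,280).

```bash
cat >> h.py <<'E'
def G(x,y):
    q=np.load('q.npy');a=q[2];x,y=x/1000,y/1000
    return np.array([q[0]+np.cos(a)*x-np.sin(a)*y,q[1]+np.sin(a)*x+np.cos(a)*y])
def plan(x,y,z,yaw):
    "row to a down-pointing pose; yaw = direction of tool y in deg"
    s=ctrl.get_state();r=R.from_quat(s['tcp_rot']);t=np.radians(yaw)
    Y=np.array([np.cos(t),np.sin(t),0]);Z=np.array([0,0,-1.]);X=np.cross(Y,Z)
    r2=R.from_matrix(np.c_[X,Y,Z]);rv=(r.inv()*r2).as_rotvec(degrees=True)
    print(rv.round(1),((r.inv().apply(np.array([x,y,z])-s['eef_pos']))*1000).round(1),'t',s['time'],'op',s['opening'])
E
python3 -c "
from h import *
plan(.456,.345,.14,-2.2)"
```

```text
[-0.  -0.  71.9] [-307.8 -193.   113.3] t 1.15 op 0.9986670884451139
```

Careful with the scale: shifts go in shares of 800 mm and turns go in shares of 90 degrees. That gives: -308 mm / 800 = -0.385, -193 mm / 800 = -0.2413, 71.9 degrees / 90 = 0.7989.

Request:
{"op": "send_rows", "data": {"rows": "0 0 0.7989 -0.385 -0.2413 0.1413 1;0 0 0.7989 -0.385 -0.2413 0.1413 1;0 0 0.7989 -0.385 -0.2413 0.1413 1;0 0 0.7989 -0.385 -0.2413 0.1413 1;0 0 0.7989 -0.385 -0.2413 0.1413 1;0 0 0.7989 -0.385 -0.2413 0.1413 1;0 0 0.7989 -0.385 -0.2413 0.1413 1;0 0 0.7989 -0.385 -0.2413 0.1413 1"}}

```text
time: 2.15
eef_pos: [0.4567, 0.3441, 0.1401]
tcp_rot: [0.721, 0.693, -0.0, -0.0]
contact_force: [0.1, 0.2, 0.1]
opening: 1.005
finger_force: 0.0
```

```bash
python3 -c "
from h import *
plan(.456,.345,.05,-2.2)
print(ctrl.get_state()['eef_pos'])
p=shot('scene','s1.png');find(p,'scraper')
p=shot('top');find(p,'scraper')"
```

```text
[-0.   0.  -0.1] [ 0.8 -0.7 90.1] t 2.15 op 1.004524581247536
[0.4567453  0.34414706 0.14010071]
scraper 0.8 [0.345  0.4401 0.0611] [487. 252.]
scraper 0.69 [0.5378 0.4515 0.0423] [458. 321.]
scraper 0.58 [0.47   0.3508 0.045 ] [426. 273.]
scraper 0.86 [0.458  0.3223 0.0584] [164. 235.]
```

View pics/s1.png

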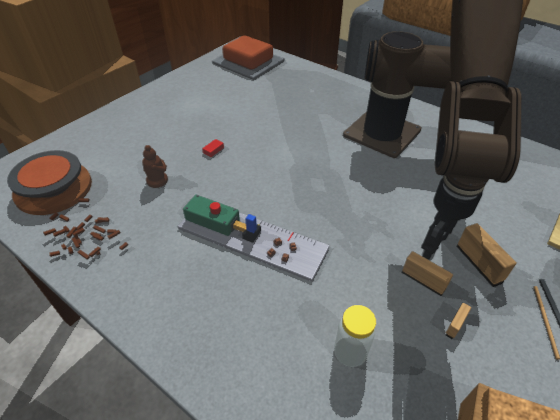

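The picture shows the gripper at (435,240), centred over the middle block at (427,273). I'll descend and grip.

In the tool's units: 90 mm / 800 = 0.1125, 70 mm / 800 = 0.0875.

Request:
{"op": "send_rows", "data": {"rows": "0 0 0 0 0 0.0563 1;0 0 0 0 0 0.0875 1;0 0 0 0 0 0.1125 1;0 0 0 0 0 0.1125 1;0 0 0 0 0 0.1125 -1;0 0 0 0 0 0.1125 -1;0 0 0 0 0 0.1125 -1;0 0 0 0 0 0.1125 -1", "grip_force": 60}}

```text
time: 3.35
eef_pos: [0.4569, 0.3453, 0.0513]
tcp_rot: [0.721, 0.693, 0.001, 0.0]
contact_force: [0.2, 0.3, 2.6]
opening: 0.313
finger_force: 59.3
```

In the tool's units: -80 mm / 800 = -0.1, -50 mm / 800 = -0.0625.

Request:
{"op": "send_rows", "data": {"rows": "0 0 0 0 0 0 -1;0 0 0 0 0 0 -1;0 0 0 0 0 -0.025 -1;0 0 0 0 0 -0.0625 -1;0 0 0 0 0 -0.1 -1;0 0 0 0 0 -0.1 -1"}}

```text
time: 4.1
eef_pos: [0.4578, 0.3458, 0.1336]
tcp_rot: [0.721, 0.693, 0.003, 0.001]
contact_force: [-0.0, 0.5, -1.5]
opening: 0.316
finger_force: 59.1
```

```bash
python3 -c "
from h import *
x=G(-44,68);print(x);plan(x[0],x[1],.13,11.6)
x=G(-44,68);plan(x[0],x[1],.064,11.6)
"
```

```text
[0.53619972 0.03025339]
[  0.3  -0.1 -13.8] [-312.3   90.6    3.1] t 4.1 op 0.3158792672260916
[  0.3  -0.1 -13.8] [-312.5   90.2   69.1] t 4.1 op 0.3158792672260916
```

In the tool's units: -312 mm / 800 = -0.39, 90 mm / 800 = 0.1125, -13.8 degrees / 90 = -0.1533.

Request:
{"op": "send_rows", "data": {"rows": "0 0 -0.1533 -0.39 0.1125 0.0038 -1;0 0 -0.1533 -0.39 0.1125 0.0038 -1;0 0 -0.1533 -0.39 0.1125 0.0038 -1;0 0 -0.1533 -0.39 0.1125 0.0038 -1;0 0 -0.1533 -0.39 0.1125 0.0038 -1;0 0 -0.1533 -0.39 0.1125 0.0038 -1;0 0 -0.1533 -0.39 0.1125 0.0038 -1;0 0 -0.1533 -0.39 0.1125 0.0038 -1"}}

```text
time: 5.1
eef_pos: [0.5331, 0.0311, 0.1265]
tcp_rot: [0.632, 0.775, -0.0, -0.001]
contact_force: [-0.2, -1.0, -0.6]
opening: 0.317
finger_force: 59.1
```

```bash
python3 -c "
from h import *
print(ctrl.get_state()['eef_pos'])
x=G(-44,68);plan(x[0],x[1],.064,11.6)
p=shot('top');q=shot('scene','s2.png')
a=p['color'][120:240,200:380][:,:,::-1];b=q['color'][150:300,160:400][:,:,::-1]
a=cv2.resize(a,(720,480))[:,:];b=cv2.resize(b,(720,450))
cv2.imwrite('pics/s2.png',np.r_[cv2.resize(a,(440,294)),cv2.resize(b,(440,275))])
"
```

```text
[0.53314638 0.03109118 0.12648516]
[-0.1 -0.1  0. ] [-1.5  2.9 62.5] t 5.1 op 0.31696974921820886
```

View pics/s2.png

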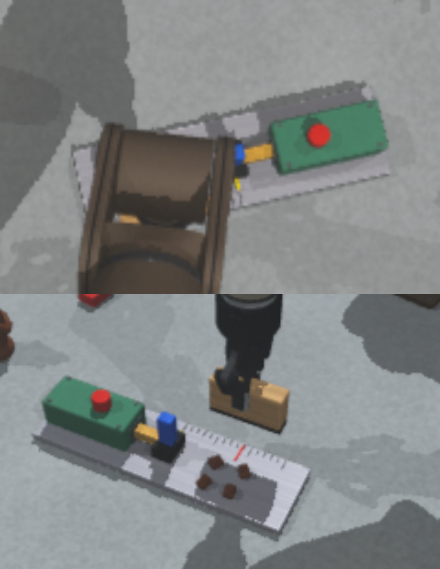

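The scraper is held upright over the -x edge, and the chips are untouched. The block looks slightly off-centre in the grip (bottom corners at (210,410) and (284,431)), so I'll check that against the calibration.

```bash
python3 -c "
from h import *
q=shot('scene');e=ctrl.get_state()['eef_pos'];zb=e[2]-.0513
t=np.radians(11.6);X=np.array([np.cos(t),np.sin(t),0]);Y=np.array([-X[1],X[0],0])
c=np.array([e[0],e[1],zb])
for off in (0,.005,.01):
  print(off,[((pix(q,c+.014*X+Y*(off+s*.05))-[160,150])*1.8333+[0,294]).round() for s in (-1,1)])
"
```

```text
0 [array([204., 408.]), array([274., 434.])]
0.005 [array([207., 410.]), array([278., 435.])]
0.01 [array([211., 411.]), array([281., 436.])]
```

The block sits about 8 mm towards +y in the grip, so I'll shift -8 mm and lower it.

Request:
{"op": "send_rows", "data": {"rows": "0 0 0 -0.0113 0.0038 0.025 -1;0 0 0 -0.0113 0.0038 0.05 -1;0 0 0 -0.0113 0.0038 0.0688 -1;0 0 0 -0.0113 0.0038 0.0763 -1;0 0 0 -0.0113 0.0038 0.0763 -1;0 0 0 -0.0113 0.0038 0.0763 -1"}}

```text
time: 6.0
eef_pos: [0.5394, 0.0215, 0.0671]
tcp_rot: [0.632, 0.775, 0.0, 0.001]
contact_force: [0.4, -0.2, -0.5]
opening: 0.319
finger_force: 59.1
```

In the tool's units: 3.5 mm / 800 = 0.0044, 2 mm / 800 = 0.0025.

Request:
{"op": "send_rows", "data": {"rows": "0 0 0 0 0 0.0025 -1;0 0 0 0 0 0.0044 -1;0 0 0 0 0 0.0044 -1;0 0 0 0 0 0.0044 -1"}}

```text
time: 6.5
eef_pos: [0.5391, 0.0214, 0.0633]
tcp_rot: [0.632, 0.775, 0.0, 0.0]
contact_force: [-1.2, 0.3, 2.6]
opening: 0.317
finger_force: 59.3
```

In the tool's units: 55 mm / 800 = 0.0688, 48 mm / 800 = 0.06.

Request:
{"op": "send_rows", "data": {"rows": "0 0 0 0 0.0075 -0.0004 -1;0 0 0 0 0.0163 -0.0004 -1;0 0 0 0 0.025 -0.0004 -1;0 0 0 0 0.0338 -0.0004 -1;0 0 0 0 0.0425 -0.0004 -1;0 0 0 0 0.0513 -0.0004 -1;0 0 0 0 0.06 -0.0004 -1;0 0 0 0 0.0688 -0.0004 -1"}}

```text
time: 7.5
eef_pos: [0.5929, 0.0326, 0.0633]
tcp_rot: [0.632, 0.775, -0.0, -0.0]
contact_force: [-3.0, -0.6, 5.3]
opening: 0.318
finger_force: 60.0
```

In the tool's units: 59 mm / 800 = 0.0738, 52 mm / 800 = 0.065.

Request:
{"op": "send_rows", "data": {"rows": "0 0 0 0 0.0088 0 -1;0 0 0 0 0.0175 0 -1;0 0 0 0 0.0263 0 -1;0 0 0 0 0.035 0 -1;0 0 0 0 0.045 0 -1;0 0 0 0 0.055 0 -1;0 0 0 0 0.065 0 -1;0 0 0 0 0.0738 0 -1"}}

```text
time: 8.5
eef_pos: [0.6511, 0.0446, 0.0631]
tcp_rot: [0.632, 0.775, 0.0, 0.0]
contact_force: [-0.3, -0.6, 0.1]
opening: 0.318
finger_force: 59.2
```

```bash
python3 -c "
from h import *
e=ctrl.get_state()['eef_pos'];print(e,G(70,60))
p=shot('top');q=shot('scene')
a=p['color'][120:240,200:380][:,:,::-1];b=q['color'][150:300,160:400][:,:,::-1]
cv2.imwrite('pics/s3.png',np.r_[cv2.resize(a,(440,294)),cv2.resize(b,(440,275))])
find(q,'chip0',.1);find(p,'chip0',.1)
"
```

```text
[0.65114861 0.0445872  0.0630518 ] [0.64947726 0.04535965]
chip0 0.51 [0.6844 0.0512 0.0171] [260. 275.]
chip0 0.41 [0.6669 0.0644 0.0161] [269. 274.]
```

View pics/s3.png

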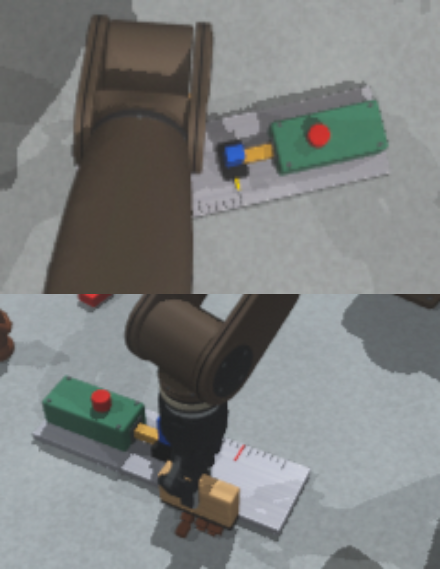

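All four chips lie on the table beyond the plate's +x edge (around (200,523) in the lower half). I'll lift and set the scraper down at about (0.46, 0.27).

Request:
{"op": "send_rows", "data": {"rows": "0 0 0 0 0 -0.0375 -1;0 0 0 0 0 -0.0875 -1;0 0 0 0 0 -0.0875 -1;0 0 0 0.125 -0.125 -0.0875 -1;0 0 0 0.2 -0.1625 -0.0875 -1;0 0 0 0.2188 -0.175 -0.0875 -1;0 0 0 0.2188 -0.175 -0.0875 -1;0 0 0 0.2188 -0.175 -0.0875 -1"}}

```text
time: 9.7
eef_pos: [0.475, 0.189, 0.131]
tcp_rot: [0.631, 0.776, -0.001, -0.001]
contact_force: [1.0, -0.3, -0.4]
opening: 0.321
finger_force: 59.9
```

```bash
python3 -c "
from h import *
print(ctrl.get_state()['eef_pos'])
plan(.46,.26,.055,11.6)
"
```

```text
[0.47500994 0.18901519 0.13097873]
[-0.2 -0.   0.2] [72.5  0.  76. ] t 9.7 op 0.32085172666742856
```

In the tool's units: 78 mm / 800 = 0.0975, 76 mm / 800 = 0.095.

Request:
{"op": "send_rows", "data": {"rows": "0 0 0 0.0625 0 0 -1;0 0 0 0.09 0 0.025 -1;0 0 0 0.09 0 0.0625 -1;0 0 0 0.09 0 0.0875 -1;0 0 0 0.09 0 0.095 -1;0 0 0 0.09 0 0.0975 -1;0 0 0 0.09 0 0.0975 -1;0 0 0 0.09 0 0.0975 -1"}}

```text
time: 10.7
eef_pos: [0.4645, 0.2584, 0.0561]
tcp_rot: [0.632, 0.775, 0.001, 0.001]
contact_force: [0.2, 0.2, -0.3]
opening: 0.314
finger_force: 60.0
```

Request:
{"op": "send_rows", "data": {"rows": "0 0 0 0 0 0.0038 -1;0 0 0 0 0 0.0056 -1;0 0 0 0 0 0.0063 -1;0 0 0 0 0 0.0063 -1"}}

```text
time: 11.2
eef_pos: [0.464, 0.2583, 0.0513]
tcp_rot: [0.632, 0.775, -0.0, -0.0]
contact_force: [-2.1, -1.4, 5.4]
opening: 0.316
finger_force: 61.0
```

In contact with the table, so I'll release and go up.

In the tool's units: -100 mm / 800 = -0.125, -60 mm / 800 = -0.075.

Request:
{"op": "send_rows", "data": {"rows": "0 0 0 0 0 0 0.6;0 0 0 0 0 0 1;0 0 0 0 0 0 1;0 0 0 0 0 0 1;0 0 0 0 0 -0.025 1;0 0 0 0 0 -0.075 1;0 0 0 0 0 -0.125 1;0 0 0 0 0 -0.125 1"}}

```text
time: 12.2
eef_pos: [0.4662, 0.2591, 0.1542]
tcp_rot: [0.632, 0.775, 0.004, 0.002]
contact_force: [0.4, 1.0, -0.7]
opening: 0.994
finger_force: 0.0
```

```bash
python3 -c "
from h import *
print(ctrl.get_state()['eef_pos'])
x=G(0.5,-120);plan(x[0],x[1],.125,11.6)
p=shot('top');q=shot('scene')
find(p,'scraper');find(q,'scraper')
"
```

```text
[0.46623677 0.25914035 0.15424303]
[ 0.5 -0.1 -0. ] [-426.3   67.    29.4] t 12.2 op 0.9942507542180802
scraper 0.82 [0.3403 0.4517 0.0759] [113. 279.]
scraper 0.69 [0.5306 0.4457 0.0382] [122. 210.]
scraper 0.59 [0.4683 0.2313 0.0596] [196. 230.]
scraper 0.74 [0.534  0.451  0.0398] [458. 320.]
scraper 0.55 [0.3463 0.4396 0.0585] [486. 253.]
```

In the tool's units: -426 mm / 800 = -0.5325, 67 mm / 800 = 0.0838.

Request:
{"op": "send_rows", "data": {"rows": "0 0 0 -0.5325 0.0838 0.0063 -1;0 0 0 -0.5325 0.0838 0.0063 -1;0 0 0 -0.5325 0.0838 0.0063 -1;0 0 0 -0.5325 0.0838 0.0063 -1;0 0 0 -0.5325 0.0838 0.0063 -1;0 0 0 -0.5325 0.0838 0.0063 -1;0 0 0 -0.5325 0.0838 0.0063 -1;0 0 0 -0.5325 0.0838 0.0063 -1"}}

```text
time: 13.4
eef_pos: [0.6149, -0.1493, 0.1431]
tcp_rot: [0.634, 0.773, -0.001, -0.001]
contact_force: [0.1, 0.3, -0.1]
opening: -0.0
finger_force: 0.0
```

Request:
{"op": "send_rows", "data": {"rows": "0 0 0 0 0 0 -1;0 0 0 0 0 0 -1"}}

```text
time: 13.65
eef_pos: [0.614, -0.144, 0.1441]
tcp_rot: [0.632, 0.775, -0.0, -0.001]
contact_force: [-0.3, 0.9, 0.4]
opening: 0.0
finger_force: 0.0
```

```bash
python3 -c "
from h import *
print(ctrl.get_state()['eef_pos'])
x=G(0.5,-120);plan(x[0],x[1],.1,11.6)
"
```

```text
[ 0.61403951 -0.14402442  0.14411061]
[-0.1 -0.1  0.1] [-1.7  3.4 44.1] t 13.65 op 0.00016235462311935296
```

In the tool's units: 59 mm / 800 = 0.0738, 57 mm / 800 = 0.0713.

Request:
{"op": "send_rows", "data": {"rows": "0 0 0 -0.0025 0.0038 0.0375 -1;0 0 0 -0.0025 0.0038 0.055 -1;0 0 0 -0.0025 0.0038 0.0625 -1;0 0 0 -0.0025 0.0038 0.0675 -1;0 0 0 -0.0025 0.0038 0.0713 -1;0 0 0 -0.0025 0.0038 0.0738 -1;0 0 0 -0.0025 0.0038 0.0738 -1;0 0 0 -0.0025 0.0038 0.0738 -1"}}

```text
time: 14.65
eef_pos: [0.6187, -0.1471, 0.0865]
tcp_rot: [0.632, 0.775, 0.0, 0.001]
contact_force: [0.5, 1.3, 3.6]
opening: -0.003
finger_force: 1.4
```

Nearly down. I'll press on to the stop.

In the tool's units: 2.5 mm / 800 = 0.0031, 1.5 mm / 800 = 0.0019.

Request:
{"op": "send_rows", "data": {"rows": "0 0 0 0 0 0.0019 -1;0 0 0 0 0 0.0031 -1;0 0 0 0 0 0.0031 -1;0 0 0 0 0 0.0031 -1"}}

```text
time: 15.15
eef_pos: [0.6188, -0.1471, 0.086]
tcp_rot: [0.632, 0.775, 0.0, 0.0]
contact_force: [-4.2, 3.3, 10.4]
opening: -0.001
finger_force: 5.6
```

In the tool's units: 100 mm / 800 = 0.125, 50 mm / 800 = 0.0625.

Request:
{"op": "send_rows", "data": {"rows": "0 0 0 0 0 -0.025 -1;0 0 0 0 0 -0.0563 0.5;0 0 0 0.0625 0 -0.0563 1;0 0 0 0.125 -0.0013 -0.0563 1;0 0 0 0.125 -0.0013 -0.0563 1;0 0 0 0.125 -0.0013 -0.0563 1;0 0 0 0.125 -0.0013 -0.0563 1"}}

```text
time: 16.02
eef_pos: [0.5976, -0.0506, 0.1289]
tcp_rot: [0.633, 0.774, -0.0, 0.001]
contact_force: [0.1, 1.5, -0.1]
opening: 1.0
finger_force: 0.0
```

```bash
python3 -c "
from h import *
print(ctrl.get_state()['eef_pos'])
x=G(-.5,-20.3);plan(x[0],x[1],.064,11.6)
"
```

```text
[ 0.59764167 -0.0505656   0.12889001]
[ 0.   0.  -0.1] [ 3.3 -0.5 64.9] t 16.025 op 1.0001526418525053
```

In the tool's units: 62 mm / 800 = 0.0775, 55 mm / 800 = 0.0688.

Request:
{"op": "send_rows", "data": {"rows": "0 0 0 0.0038 0 0.025 1;0 0 0 0.0038 0 0.05 1;0 0 0 0.0038 0 0.0688 1;0 0 0 0.0038 0 0.0775 1;0 0 0 0.0038 0 0.0775 1;0 0 0 0.0038 0 0.0775 -1;0 0 0 0.0038 0 0.0775 -1;0 0 0 0.0038 0 0.0775 -1", "grip_force": 80}}

```text
time: 17.02
eef_pos: [0.5969, -0.0464, 0.0673]
tcp_rot: [0.632, 0.775, 0.0, 0.001]
contact_force: [0.3, -0.5, 0.3]
opening: 0.378
finger_force: 0.0
```

Request:
{"op": "send_rows", "data": {"rows": "0 0 0 0 0 0 -1;0 0 0 0 0 0 -1;0 0 0 0 0 0 -1;0 0 0 0 0 0 -1"}}

```text
time: 17.52
eef_pos: [0.6002, -0.0457, 0.0678]
tcp_rot: [0.632, 0.775, 0.003, 0.004]
contact_force: [11.9, 4.0, -5.3]
opening: 0.199
finger_force: 78.7
```

```bash
python3 -c "
from h import *
e=ctrl.get_state()['eef_pos'];print(e)
x=G(0,67.3);plan(x[0],x[1],e[2],11.6)
"
```

```text
[ 0.60018269 -0.04569866  0.06775241]
[ 0.6  0.1 -0. ] [86.6 -3.4 -0.2] t 17.525 op 0.19936228640226214
```

In the tool's units: 80 mm / 800 = 0.1, 74 mm / 800 = 0.0925.

Request:
{"op": "send_rows", "data": {"rows": "0 0 0 0 0.0038 0 -1;0 0 0 0.01 0.0038 0 -1;0 0 0 0.025 0.0038 0 -1;0 0 0 0.0425 0.0038 0 -1;0 0 0 0.06 0.0038 0 -1;0 0 0 0.0775 0.0038 0 -1;0 0 0 0.0925 0.0038 0 -1;0 0 0 0.1 0.0038 0 -1"}}

```text
time: 18.52
eef_pos: [0.5838, 0.0338, 0.0676]
tcp_rot: [0.632, 0.775, 0.0, 0.001]
contact_force: [1.6, -4.2, 6.9]
opening: 0.194
finger_force: 80.7
```

In the tool's units: 7 mm / 800 = 0.0088, 5 mm / 800 = 0.0063.

Request:
{"op": "send_rows", "data": {"rows": "0 0 0 0.0063 0 0 -1;0 0 0 0.0088 0 0 -1;0 0 0 0.0088 0 0 -1;0 0 0 0.0088 0 0 -1"}}

```text
time: 19.02
eef_pos: [0.5824, 0.0405, 0.0676]
tcp_rot: [0.632, 0.775, 0.001, 0.001]
contact_force: [0.6, -2.7, 5.2]
opening: 0.197
finger_force: 80.7
```

```bash
python3 -c "
from h import *
e=ctrl.get_state()['eef_pos'];print(e)
x=G(0,67.3);plan(x[0],x[1],e[2],11.6)
p=shot('top');q=shot('scene')
a=p['color'][145:225,225:365][:,:,::-1];b=q['color'][180:290,170:340][:,:,::-1]
a=cv2.resize(a,None,fx=3.7,fy=3.7,interpolation=2);b=cv2.resize(b,(518,335),interpolation=2)
cv2.imwrite('pics/s4.png',np.r_[a,b])
find(p,'pointer');find(q,'pointer');find(p,'red_mark');find(q,'red_mark');
"
```

```text
[0.58241664 0.04046419 0.06763792]
[0.1 0.  0. ] [-1.4 -3.3 -0. ] t 19.025 op 0.19715868057023297
pointer 0.8 [0.5972 0.0146 0.0308] [271. 240.]
pointer 0.74 [ 0.6222 -0.1384  0.0635] [215. 209.]
pointer 0.68 [ 0.6128 -0.0406  0.011 ] [249. 239.]
pointer 0.66 [0.6638 0.0784 0.0138] [275. 276.]
red_mark 0.37 [ 0.6126 -0.0408  0.0122] [249. 238.]
```

View pics/s4.png

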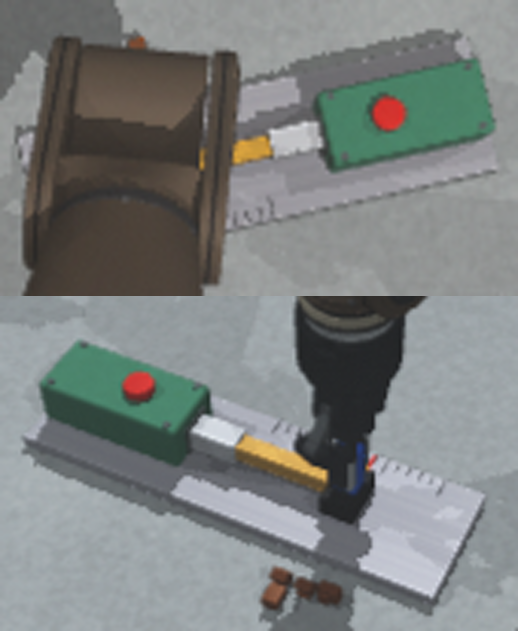

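The housing, extended arm and post show, with the fingers at (345,450) in the lower half. The red mark's tip shows at (372,462), but the pointer is hidden behind the fingers. The button is down and the chips are off the plate. I'll refine the required extension from the start pictures by colour centroids and compare it with the tool's travel.

```bash
python3 - <<'E'
from h import *
q=np.load('q.npy');a=q[2];M=np.array([[np.cos(a),np.sin(a)],[-np.sin(a),np.cos(a)]])
inv=lambda x:(M@(x[:2]-q[:2])*1000).round(1)
for n in('top','scene'):
    p=shot(n);im=cv2.imread(f'pics/{n}0.png').astype(int);b,g,r=im[...,0],im[...,1],im[...,2]
    V,U=np.mgrid[:420,:560]
    def cen(w,box):
        m=np.zeros(w.shape);x0,x1,y0,y1=box;m[y0:y1,x0:x1]=1;w=np.clip(w,0,None)*m
        w[w<25]=0;return (w*U).sum()/w.sum(),(w*V).sum()/w.sum(),(w>0).sum()
    B={'top':[(262,275,198,212),(292,301,190,200),(288,304,174,190)],'scene':[(285,298,228,244),(225,262,215,245),(240,262,205,240)]}[n]
    print(n)
    for nm,w,z,bx in(('mark',r-np.maximum(g,b)-12,.012,B[0]),('ptr',np.minimum(r,g)-b-20,.016,B[1]),('post',b-r-20,.06,B[2])):
        u,v,k=cen(w,bx);print(nm,round(u,2),round(v,2),k,inv(ray(p,u,v,z)))
    # extension-invariant feature now: mark again
    im2=p['color'].astype(int)
E
```

```text
top
mark 268.04 204.35 15 [-36.5  67.2]
ptr 296.68 194.63 8 [-27.2 -20.9]
post 295.67 182.46 60 [  2. -22.]
scene
mark 290.1 236.19 14 [-33.8  70.2]
ptr 239.93 224.33 55 [-10.7 -59. ]
post 250.54 220.19 154 [ -0.8 -20.5]
```

```bash
python3 - <<'E'
from h import *
p=shot('scene');i0=cv2.imread('pics/scene0.png').astype(int);i1=p['color'][:,:,::-1].astype(int)
for e,im,bx in((0,i0,(235,270,205,245)),(88,i1,(270,300,205,250))):
    bl=im[...,0]-im[...,2]
    for z in (.045,.055,.065):
        u,v=pix(p,np.r_[G(-9,-20+11+e),z]);r=int(round(v))
        print(e,z,(u.round(1),v.round(1)),bl[r,int(u)-9:int(u)+6],'c0',int(u)-9)
E
```

```text
0 0.045 (np.float64(256.6), np.float64(223.6)) [ 51  51  52  51  52  52  50  46  44  40   1 -44 -31   5  13] c0 247
0 0.055 (np.float64(256.4), np.float64(220.9)) [52 52 53 57 60 63 55 48 46 30 17 13 13 12 10] c0 247
0 0.065 (np.float64(256.3), np.float64(218.1)) [117 132 141 141 142 142 139 112  68  17  11  10  10  10  12] c0 247
88 0.045 (np.float64(289.3), np.float64(235.7)) [  4   5   5   4   6   6  16  45  55  24 -80 -53   2  14  15] c0 280
88 0.055 (np.float64(289.4), np.float64(233.0)) [   4    4    3    3    3    3    5   46   56   24    6  -47 -106  -35
   12] c0 280
88 0.065 (np.float64(289.4), np.float64(230.2)) [ 3  4  3  3  5  3  3 70 74 37  9 10 12 11 11] c0 280
```

```bash
python3 -c "
from h import *
s=ctrl.get_state();print(s['eef_pos'],s['contact_force'],s['finger_force'],s['time'])
p=shot('top');find(p,'scraper');find(p,'chip0')
x=G(0,67.3);plan(x[0],x[1],s['eef_pos'][2],11.6)
print(ctrl.sign_off())"
```

```text
[0.58242214 0.04042864 0.06766567] [ 0.45199725 -2.76600296  6.75376693] 80.74162602424622 19.475
scraper 0.75 [0.3309 0.4281 0.0784] [122. 282.]
scraper 0.73 [0.4621 0.2522 0.0585] [189. 233.]
scraper 0.62 [0.5173 0.4417 0.0368] [124. 215.]
[0.1 0.  0. ] [-1.4 -3.3 -0. ] t 19.625 op 0.1965601631348707
the job is handed in; nothing more can be done
None
```

I handed the job in at 19.6 s: all four chips are off the plate, the scraper is on the table clear of the plate, the button is pressed to its stop, and the arm is held out about 88 mm. The fingers hid the pointer at the end, so its match to the red mark was worked out, to about 2 mm, from the tool's travel and the post's position in the picture.

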